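Brush the broken firebrick out of the soldering hearth

ROBOT

A 6-joint arm with a two-finger parallel gripper is mounted at the origin on the work surface. World frame = base frame: x ahead of the robot, y to its left, z up, the work surface at z = 0. Lengths are in m, angles in rad, forces in N, time in s.
With the tool pointing down it reaches from about 0.25 to 0.775 m from the base axis. Payload 4 kg.
Tool frame: the origin (TCP) lies midway between the tips of the shut fingers; the grasp point (between the pads) lies 19 mm behind it (grip_point_offset is the distance from the TCP to the grasp point, in m); z points along the fingers, y is the line along which they close (so a half turn about z gives the same grasp; the last joint's range is limited). The gripper opens to 94 mm and grips with 3 to 60 N. Pads are 16 mm wide; open, the fingers measure 119 mm over their backs; the gripper's body (75 mm by 177 mm) begins 78 mm behind the grasp point.
Start: joints at [-1.325, 0.087, 1.371, -0, 1.684, -0.103], TCP at [0.188, -0.517, 0.206] pointing down, gripper open.
Joint ranges: [-3.1, 3.1], [-0.76, 2.03], [0.27, 2.55], [-1.08, 4.22], [0.17, 2.65], [-2.57, 2.57]. Speed limits (rad/s): [2.79, 2.79, 3.14, 3.14, 3.14, 3.14].

INTERFACE

Orientations are given as [roll, pitch, yaw] about the fixed x, y, z axes, in that order (R = Rz(yaw) Ry(pitch) Rx(roll)).
In Python, from bench import * gives the robot as it stands.
- The arm moves only by the tool carry_out, never from a script. Its argument "commands" is a list of rows, each a list of 6 numbers: the shift along the tool's x, y, z in m, then the turn, a rotation vector about the tool's x, y, z in rad. In form: [[tx, ty, tz, rx, ry, rz], ...]. A call has exactly 5 rows; each row is the pose to reach, as a shift and turn from the pose commanded when the call began, along the tool's axes at that moment; what a row does not reach only later rows make up. A row lasts 1/10 s, in which the tool goes at most 50 mm and 8.59 degrees, less where a joint would pass 70% of its speed; a pose out of reach is approached as far as the arm can. A call with a gripper value outside its range is refused whole. "jaw" is the opening, from 0 (shut) to 1 (fully open), set as the call begins (left out, the last holds). The fingers move at their own pace and stop on an object; the grip force is fixed at half the most. Time passes only in rows, so rows that repeat a pose let the fingers close, or fill a call up. It gives the time, the measured TCP pose, the force, the opening and the grip force at its end, in the units of the state.
- get_obs(): the state, without advancing time (a new reading comes with each control period).
- snapshot(name): name is "scene" or "top"; returns a dict with "img" (420x560x3 uint8, red, green, blue), "range_z" (420x560 float32, m along the optical axis (not along the pixel's ray), 0 where there is no reading), "fx", "fy", "cx", "cy" (pixels), "distortion" ([k1, k2, p1, p2, k3] as OpenCV has them; the pictures are not rectified), "R" (3x3) and "t" (3): a world point X has camera coordinates R X + t. Camera axes: x right, y down, z forward; pixel columns grow to the right and rows downward; lengths in m; the calibration is good to about 2 mm. A picture is of the moment at which its call begins.
- close_job(): hands the job in; it is judged then, once.
The state is a dict: "time": time; "joint_positions": joint angles; "qvel": joint speeds; "joint_torque": joint torques, N m; "tool_pos": TCP position; "ee_rot": TCP orientation; "wrist_force": force on the tool from outside, world axes, zero at the start; "wrist_torque": the same for the moment, N m; "width": finger opening in m; "finger_force": force on a finger pad.
Only numpy, scipy, OpenCV 4.12 (cv2) and the standard library are available. Lean on these libraries where they do the work, as an engineer would, in place of code of your own. Each camera call takes 0.05 s, during which the arm holds its last target. There are 200 camera calls.

TASK

Take the upright hand brush from its wooden rest and sweep the three broken pieces of firebrick off the soldering hearth's bed, from under the wire grate, over the front edge and into the steel pan below it. Move the scrap only with the brush, never with the gripper or the arm; leave the round white crucible on the bed where it stands, and do not disturb the other things on the bench. Then stand the brush upright in its rest again and let go.

Things in the scene. Friction and masses are not known exactly. Their poses are not given: they have to be found in the camera images.
- hearth: Fixed soldering hearth, turned by up to 0.15 rad. Origin at table level below the middle of the bed's front edge; x to the rear (away from the robot), y left. Flat dark brick bed, top 45 mm above the table, 230 mm deep (x 0 to 230), 370 wide, no front lip; rear lip 35 mm high at x over 202. Side walls, 320 mm apart inside, only at x 90 to 230 mm, carry a wire grate. The pan is part of it.
- bed_front (a point): Middle of the bed's front edge, on the bed's top surface; axes as the hearth. Three lanes across the bed (at about y = -100, 0 and 100 mm) hold, in any order: the crucible alone; scrap_b alone; scrap_a with scrap_c in front of it.
- grate_front (a point): Middle of the front edge of the rigid wire grate, at its underside: 90 mm behind and 165 mm above bed_front; axes as the hearth. The grate is 6 mm thick and covers the bed from here to the rear; in front of it nothing is above the bed.
- pan_in (a point): Centre of the floor of the open sheet-steel scrap pan that lies on the table against the bed's front edge; axes as the hearth. Inside 132 mm (x) by 364 mm (y), floor 4 mm and walls 36 mm above the table (9 mm below the bed's top).
- scrap_a: Loose pale broken piece of firebrick, 62 mm long (its y axis) x 27 mm x 24 mm high, about 60 g, lying on the bed below the front edge of the grate, its rear side up to 42 mm behind that edge, long side roughly parallel to the hearth's front edge (within 0.3 rad). Origin at the centre of its underside, z up.
- scrap_b: Like scrap_a: 64 mm (y) x 26 mm x 25 mm high, in another lane, also below the front edge of the grate. Origin at the centre of its underside.
- scrap_c: Like scrap_a: 60 mm (y) x 25 mm x 22 mm high, in the same lane as scrap_a, about 55 mm nearer the front edge, not under the grate. Origin at the centre of its underside.
- crucible: Loose white ceramic bowl, 66 mm across, 34 mm high, about 160 g, standing on the bed in the lane without scrap, below the front edge of the grate. Origin at the centre of its underside.
- brush: Loose stiff hand brush standing upright in the rest, 192 mm tall, 160 g. Origin at the centre of its lower end; z up along the handle, y along the head's width. Head (dark rigid bristles, then a wooden block) 84 mm wide (y) x 34 mm thick (x), z = 0 to 71 mm; above it a straight square wooden handle 25 x 25 mm (faces along x and y) up to z = 192 mm.
- brush_grip (a point): Point on the brush handle's axis 160 mm above the bristles' lower end, good to grip; axes as the brush.
- rest: Fixed shallow open wooden tray that the brush stands in, on the left or the right of the hearth: outside 72 (x) x 128 (y) x 20 mm high, walls 6 mm thick, inside 60 x 116 mm. Origin at the centre of its underside, inner floor 6 mm above it; the brush's width lies along its y.
- jar: Loose lidded glass jar, 72 mm across, 100 mm high, upright on the table at the other side from the brush rest. Bystander. Origin at the centre of its underside.
- cup: Loose red cup, 80 mm across, 110 mm high, left of the hearth's rear. Bystander. Origin at the centre of its underside.
- mandrel: Loose steel taper mandrel on a round foot 64 mm across, 162 mm high, upright, right of the hearth's rear. Bystander. Origin at the centre of its underside.
Things that resemble listed ones, but are neither listed nor needed, are in the scene too. What is shaped like the brush but pink is not meant. Leave any red look-alike of the scrap_c alone.

How it is judged:
By the outcome, as a careful person would: the job done as asked, in the order asked, and still so for the second after the job is handed in, with the robot touching nothing.
It also fails if it takes over 56 s, if anything falls off the work surface, if the arm or the gripper's body presses on something with over 40 N, if the wrist force passes 120 N, or if a joint passes its speed limit or range.

## Working session

There is one attempt and no reset: what is moved stays moved. The work goes in short steps, Python scripts to look and compute and a tool call to move; the robot and the scene stay as the last step left them, time stands still between calls to the robot, and variables do not carry over. Pictures are saved under pics/ and viewed, at most 10 in all, crops included, and the job is handed in when it is done.

Besides the shell and the picture viewer there is one more tool, called as a command line: name --pt "numbers of a row" for each row, then --argument value for the rest. carry_out: Moves the arm, as the interface text tells. Its arguments: {"type":"object","properties":{"commands":{"type":"array","items":{"type":"array","items":{"type":"number"}}},"jaw":{"type":"number"}},"required":["commands"]}

```bash
ls; mkdir -p pics
cat > h.py <<'E'
from bench import *
import numpy as np, cv2, pickle
def load(n): return pickle.load(open(f'pics/{n}.pkl','rb'))
def snap(n,save):
    s=snapshot(n); pickle.dump(s,open(f'pics/{save}.pkl','wb')); cv2.imwrite(f'pics/{save}.png',s['img'][:,:,::-1]); return s
def P(s,u,v,z=None):
    K=np.array([[s['fx'],0,s['cx']],[0,s['fy'],s['cy']],[0,0,1]],float)
    n=cv2.undistortPoints(np.array([[[u,v]]],float),K,np.array(s['distortion'],float))[0,0]
    R=np.array(s['R']);t=np.array(s['t']);d=R.T@np.array([n[0],n[1],1]);c=-R.T@t
    k=s['range_z'][int(round(v)),int(round(u))] if z is None else (z-c[2])/d[2]
    return c+k*d
def cloud(s):
    K=np.array([[s['fx'],0,s['cx']],[0,s['fy'],s['cy']],[0,0,1]],float)
    h,w=s['range_z'].shape;uv=np.stack(np.meshgrid(np.arange(w),np.arange(h)),-1).reshape(-1,1,2).astype(float)
    n=cv2.undistortPoints(uv,K,np.array(s['distortion'],float))[:,0]
    z=s['range_z'].reshape(-1,1);X=np.hstack([n*z,z])
    X=(X-np.array(s['t']))@np.array(s['R']);X[z[:,0]==0]=np.nan
    return X.reshape(h,w,3)
E
python3 - <<'E'
from h import *
o=get_obs();print(o)
for n in('scene','top'):
    s=snap(n,n+'0');print(n,-np.array(s['R']).T@np.array(s['t']),np.array(s['R'])[2])
a=[load(n+'0')['img'] for n in('scene','top')]
E
```

```text
pics
{'time': 0.0, 'joint_positions': array([-1.32511673e+00,  8.79508339e-02,  1.37217672e+00, -3.40964491e-06,
        1.68356747e+00, -1.03064521e-01]), 'qvel': array([ 0.00145769,  0.00102144,  0.00027966,  0.00126393, -0.00254051,
        0.00097781]), 'joint_torque': array([-2.06355013e-03, -3.40185857e+01, -3.02429760e+01,  7.17251678e-02,
        3.30866757e-02, -1.61875219e-04]), 'tool_pos': array([ 0.18783262, -0.51638808,  0.20434576]), 'ee_rot': array([-3.13950109e+00, -2.12925611e-04,  3.48743516e-01]), 'wrist_force': array([-0.16708775,  0.69997475,  0.01477077]), 'wrist_torque': array([ 0.04933113, -0.00821181, -0.01218536]), 'finger_force': 0.0, 'width': 0.09390751093091801}
scene [0.9368239  0.27221552 1.04071508] [-0.43751284 -0.26609579 -0.85893862]
top [0.26050114 0.01332867 1.29318524] [ 0.1844651  -0.02423286 -0.98254028]
```

View pics/scene0.png

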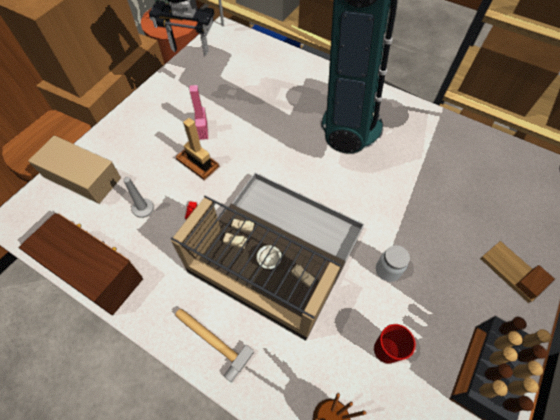

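View pics/top0.png

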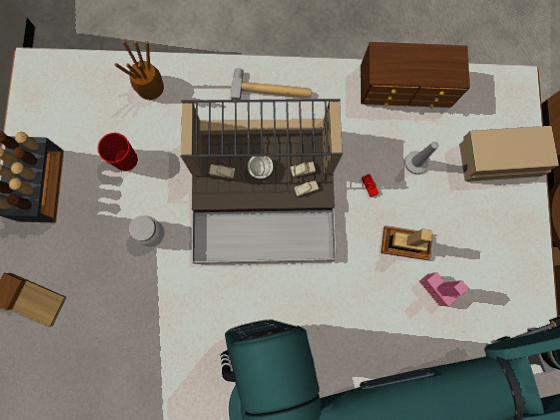

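The top view shows the brush in its rest at (408,242) and a pink look-alike at (443,290), which isn't meant. The crucible is at (260,167). scrap_b is at (222,171), scrap_a at (303,169) and scrap_c at (306,188). The red look-alike of scrap_c at (370,185) is off the bed and stays where it is. Next, an enlarged crop to confirm this.

Run:
```python
from h import *
s=load('scene0');t=load('top0')
def c(i,u,v,w,h,k): return cv2.resize(i['img'][v:v+h,u:u+w,::-1],(w*k,h*k),interpolation=cv2.INTER_CUBIC)
A=c(t,365,215,100,75,4);B=c(s,160,75,100,112,4)[:448]
C=c(t,180,95,160,75,5) 
im=np.zeros((600,800,3),np.uint8)
im[:300,:400]=A; im[:300,400:]=c(s,160,105,100,75,4); im[300:,:400]=c(t,190,140,133,100,3)[:300,:400] if 0 else cv2.resize(t['img'][145:265,185:345,::-1],(400,300),interpolation=cv2.INTER_CUBIC)
im[300:,400:]=cv2.resize(s['img'][170:320,170:370,::-1],(400,300),interpolation=cv2.INTER_CUBIC)
cv2.imwrite('pics/crop1.png',im)
X=cloud(t);Y=cloud(s)
for nm,Z,pts in(('top',X,[(408,242),(222,171),(303,169),(306,188),(260,167),(370,185),(145,230),(118,150),(415,165),(263,235),(263,200)]),('scene',Y,[(190,122),(196,150),(238,240),(242,225),(268,257),(300,272),(300,215)])):
    for p in pts: print(nm,p,Z[p[1],p[0]].round(4))
```

```text
top (408, 242) [ 0.4115 -0.3305  0.0922]
top (222, 171) [0.5843 0.1399 0.0718]
top (303, 169) [ 0.5952 -0.0677  0.075 ]
top (306, 188) [nan nan nan]
top (260, 167) [0.6036 0.0434 0.0512]
top (370, 185) [ 0.5718 -0.2521  0.0194]
top (145, 230) [0.4226 0.3172 0.1008]
top (118, 150) [0.6488 0.4274 0.0161]
top (415, 165) [ 0.63   -0.3743  0.0238]
top (263, 235) [0.4305 0.0307 0.0074]
top (263, 200) [0.5166 0.033  0.0473]
scene (190, 122) [ 0.4162 -0.3359  0.1984]
scene (196, 150) [ 0.4262 -0.3307  0.0865]
scene (238, 240) [ 0.5998 -0.0555  0.068 ]
scene (242, 225) [ 0.6133 -0.0207  0.2137]
scene (268, 257) [0.5939 0.0373 0.0557]
scene (300, 272) [0.5893 0.1333 0.0684]
scene (300, 215) [0.4112 0.0334 0.0054]
```

View pics/crop1.png

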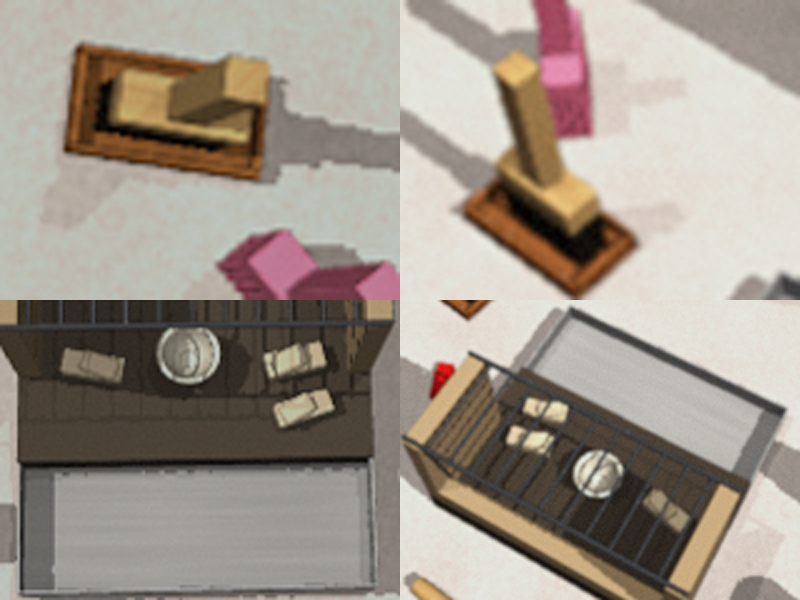

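The crop confirms the upright tan brush with dark bristles in its wooden tray. scrap_a and scrap_c are in the right lane, the crucible is in the middle and scrap_b is in the left lane. Next I'll fit poses from both views.

Run:
```python
from h import *
s=load('scene0');t=load('top0');X=cloud(t);Y=cloud(s)
def fit(n,Z,x,y,z):
    m=(Z[...,0]>x[0])&(Z[...,0]<x[1])&(Z[...,1]>y[0])&(Z[...,1]<y[1])&(Z[...,2]>z[0])&(Z[...,2]<z[1])
    q=Z[m]
    if len(q)<4: print(n,len(q));return
    (c,sz,a)=cv2.minAreaRect((q[:,:2]*1000).astype(np.float32)); print(n,len(q),'c',np.round(c,1),'sz',np.round(sz,1),'a',round(a,1),'z med/min/max',np.round([np.median(q[:,2]),q[:,2].min(),q[:,2].max()],4),'mean',q[:,:2].mean(0).round(4))
for n,Z in(('top',X),('scene',Y)):
    print(n)
    fit('handletop',Z,(.36,.47),(-.40,-.27),(.188,.215))
    fit('handle',Z,(.36,.47),(-.40,-.27),(.10,.185))
    fit('head',Z,(.36,.47),(-.42,-.25),(.068,.088))
    fit('rest',Z,(.34,.49),(-.43,-.23),(.015,.027))
    fit('b',Z,(.53,.66),(.09,.2),(.062,.08))
    fit('a',Z,(.57,.66),(-.12,-.015),(.062,.08))
    fit('ac',Z,(.49,.66),(-.12,-.015),(.058,.08))
    fit('cruc',Z,(.5,.7),(-.01,.09),(.07,.09))
    fit('gratewalls',Z,(.5,.85),(-.2,.25),(.205,.225))
    fit('walls',Z,(.5,.85),(-.2,.25),(.1,.225))
    fit('pan',Z,(.33,.55),(-.2,.26),(.001,.012))
    fit('panwall',Z,(.33,.55),(-.2,.26),(.03,.04))
    fit('bed',Z,(.45,.85),(-.2,.26),(.04,.05))
for p in((193,209.8),(333.8,207.8)): print('frontedge top',P(t,*p,z=.045).round(4))
def sc(u,v): return P(s,u/2+170,(v-300)/2+170,z=.045).round(4)
print('scene edge?',sc(523,370),sc(740,490))
for q in((80,45),(66,150),(262,180),(270,73)): print('rest top',P(t,q[0]/4+365,q[1]/4+215,z=.02).round(4))
for q in((462,210),(498,183),(640,240),(578,296)): print('rest scene',P(s,(q[0]-400)/4+160,q[1]/4+105,z=.02).round(4))
for q in((226,58),(268,62),(267,104),(212,98)): print('handletop top',P(t,q[0]/4+365,q[1]/4+215,z=.198).round(4))
for q in((495,65),(517,52),(540,68),(518,83)): print('handletop sc',P(s,(q[0]-400)/4+160,q[1]/4+105,z=.198).round(4))
# scrap outlines at top height
f=lambda u,v,z:P(t,u/2.5+185,(v-300)/2.5+145,z=z).round(4)
for q in((275,405),(325,388),(335,410),(284,428)): print('c',f(*q,.067))
for q in((264,355),(320,341),(327,362),(272,378)): print('a',f(*q,.069))
for q in((65,346),(125,355),(122,381),(62,370)): print('b',f(*q,.07))
```

```text
top
handletop 124 c [ 416.9 -341.4] sz [23.5 24.8] a 79.5 z med/min/max [0.198  0.1886 0.2078] mean [ 0.4166 -0.3412]
handle 151 c [ 412.9 -336.6] sz [33.2 17.1] a 33.2 z med/min/max [0.1449 0.1004 0.1847] mean [ 0.4139 -0.3348]
head 281 c [ 416.8 -342.5] sz [83.  34.2] a 79.3 z med/min/max [0.078  0.0684 0.0875] mean [ 0.415  -0.3318]
rest 331 c [ 402.9 -346.2] sz [128.6 108.7] a 82.2 z med/min/max [0.0205 0.0151 0.0267] mean [ 0.4159 -0.3391]
b 244 c [614.9 155.5] sz [94.8 78.6] a 85.1 z med/min/max [0.068  0.0621 0.0798] mean [0.5914 0.1477]
a 198 c [601.  -67.6] sz [28.2 60.8] a 15.8 z med/min/max [0.0668 0.0622 0.0757] mean [ 0.5998 -0.0657]
ac 453 c [575.5 -73.8] sz [82.9 62.7] a 12.3 z med/min/max [0.065  0.058  0.0757] mean [ 0.5768 -0.0723]
cruc 279 c [634.2  40.6] sz [131.5  98.7] a 0.1 z med/min/max [0.0781 0.07   0.0865] mean [0.6238 0.0446]
gratewalls 2987 c [652.6  39.3] sz [140.1 371.5] a 2.7 z med/min/max [0.2139 0.2051 0.2232] mean [0.6532 0.0427]
walls 3705 c [652.8  39.1] sz [140.5 371.9] a 2.7 z med/min/max [0.2126 0.1003 0.2232] mean [0.6486 0.0435]
pan 8483 c [4
[... 2084 characters left out ...]
0.3976 -0.271   0.02  ]
rest scene [ 0.4669 -0.2799  0.02  ]
handletop top [ 0.4276 -0.3319  0.198 ]
handletop top [ 0.426  -0.3561  0.198 ]
handletop top [ 0.4019 -0.3547  0.198 ]
handletop top [ 0.4045 -0.3232  0.198 ]
handletop sc [ 0.4232 -0.3527  0.198 ]
handletop sc [ 0.4052 -0.3473  0.198 ]
handletop sc [ 0.4084 -0.3243  0.198 ]
handletop sc [ 0.4276 -0.3287  0.198 ]
c [ 0.549  -0.0484  0.067 ]
c [ 0.5685 -0.0996  0.067 ]
c [ 0.5456 -0.1102  0.067 ]
c [ 0.5251 -0.058   0.067 ]
a [ 0.6012 -0.0359  0.069 ]
a [ 0.618  -0.0937  0.069 ]
a [ 0.5957 -0.1012  0.069 ]
a [ 0.5769 -0.0447  0.069 ]
b [0.6041 0.1692 0.07  ]
b [0.5964 0.1072 0.07  ]
b [0.5688 0.1091 0.07  ]
b [0.5785 0.171  0.07  ]
```

```bash
cat >> h.py <<'E'
from scipy.spatial.transform import Rotation as Ro
HY=.045; H0=np.array([.4938,.0315,.045]); HR=Ro.from_euler('z',HY).as_matrix()
def tcp(p,tilt,yaw,L=0):
    """TCP so that brush end centre (L ahead of TCP on tool z) is at world p"""
    R=(Ro.from_euler('z',yaw)*Ro.from_euler('x',np.pi)*Ro.from_euler('y',tilt)); return np.array(p)-L*R.as_matrix()[:,2],R
def hearth(x,y,z): return H0+HR@np.array([x,y,z])
def rows(targets,pos=None,rot=None):
    o=get_obs(); p0=o['tool_pos'] if pos is None else np.array(pos); R0=Ro.from_euler('xyz',o['ee_rot'] if rot is None else rot)
    for p,R in targets:
        d=R0.inv().apply(p-p0); r=(R0.inv()*R).as_rotvec(); print(np.round(p,3),'row',np.round(np.r_[d,r],4).tolist(),'mm',round(np.linalg.norm(d)*1e3),'deg',round(np.degrees(np.linalg.norm(r)),1))
E
python3 - <<'E'
from h import *
s=load('scene0');t=load('top0');X=cloud(t);Y=cloud(s)
for Z in(X,Y):
    for z in((.03,.09),(.1,.185),(.185,.22)):
        m=(Z[...,0]>.2)&(Z[...,0]<.39)&(Z[...,1]>-.55)&(Z[...,1]<-.32)&(Z[...,2]>z[0])&(Z[...,2]<z[1]); q=Z[m]
        if len(q): print(z,len(q),q.min(0).round(3),q.max(0).round(3))
for u,v in((188,327),(188,381),(158,353),(220,353)): print('cruc',P(t,u/2.5+185,(v-300)/2.5+145,z=.079).round(4))
b=(.4166,-.3415)
rows([tcp((.19,-.515,.25),0,.1),tcp((*b,.25),0,-.17),tcp((*b,.147),0,-.17)],[.188,-.517,.206],[np.pi,0,.349])
E
```

```text
(0.03, 0.09) 482 [ 0.26  -0.457  0.03 ] [ 0.341 -0.38   0.09 ]
(0.1, 0.185) 184 [ 0.283 -0.422  0.1  ] [ 0.317 -0.402  0.185]
(0.185, 0.22) 139 [ 0.285 -0.435  0.185] [ 0.316 -0.402  0.199]
(0.03, 0.09) 234 [ 0.257 -0.435  0.03 ] [ 0.339 -0.38   0.09 ]
(0.1, 0.185) 198 [ 0.281 -0.425  0.101] [ 0.317 -0.401  0.185]
(0.185, 0.22) 57 [ 0.284 -0.434  0.186] [ 0.316 -0.405  0.194]
cruc [0.6257 0.0432 0.079 ]
cruc [0.5686 0.0414 0.079 ]
cruc [0.5971 0.0729 0.079 ]
cruc [0.5991 0.0096 0.079 ]
[ 0.19  -0.515  0.25 ] row [0.0026, -0.0012, -0.044, 0.0, -0.0, 0.249] mm 44 deg 14.3
[ 0.417 -0.342  0.25 ] row [0.2748, -0.0867, -0.044, -0.0, -0.0, 0.519] mm 292 deg 29.7
[ 0.417 -0.342  0.147] row [0.2748, -0.0867, 0.059, -0.0, -0.0, 0.519] mm 294 deg 29.7
```

carry_out --pt "0 0 -0.05 0 0 0.1" --pt "0.04 -0.013 -0.055 0 0 0.2" --pt "0.085 -0.027 -0.055 0 0 0.3" --pt "0.13 -0.041 -0.055 0 0 0.4" --pt "0.175 -0.055 -0.055 0 0 0.519" --jaw 1

```text
time: 0.6
tool_pos: [0.3346, -0.4041, 0.2601]
ee_rot: [-3.141, 0.0, -0.176]
wrist_force: [0.2, -1.2, 0.0]
width: 0.0939
finger_force: 0.0
```

Run:
```python
from h import *
b=(.4166,-.3415)
print(get_obs()['tool_pos'],get_obs()['ee_rot'])
rows([tcp((*b,.25),0,-.17),tcp((*b,.147),0,-.17)])
```

```text
[ 0.3345802  -0.40411876  0.26008127] [-3.14124068e+00  3.03490372e-04 -1.75651218e-01]
[ 0.417 -0.342  0.25 ] row [0.0698, -0.076, 0.0101, -0.0004, 0.0003, -0.0057] mm 104 deg 0.3
[ 0.417 -0.342  0.147] row [0.0698, -0.0759, 0.1131, -0.0004, 0.0003, -0.0057] mm 153 deg 0.3
```

carry_out --pt "0.035 -0.038 0 0 0 0" --pt "0.07 -0.076 0 0 0 0" --pt "0.07 -0.076 0 0 0 0" --pt "0.07 -0.076 0.02 0 0 0" --pt "0.07 -0.076 0.02 0 0 0"

```text
time: 1.1
tool_pos: [0.4144, -0.3414, 0.2373]
ee_rot: [-3.139, 0.005, -0.17]
wrist_force: [-0.4, 0.7, -1.0]
width: 0.0941
finger_force: 0.0
```

Run:
```python
from h import *
snap('scene','s1')
snap('top','t1')
b=(.4166,-.3415)
print(get_obs()['tool_pos'],get_obs()['ee_rot'])
rows([tcp((*b,.147),0,-.17)])
a=cv2.resize(load('s1')['img'][60:210,130:270,::-1],(560,600),interpolation=cv2.INTER_CUBIC);cv2.imwrite('pics/c2.png',a)
```

```text
[ 0.41465192 -0.34258406  0.23984684] [-3.14075290e+00  1.74028293e-03 -1.71148335e-01]
[ 0.417 -0.342  0.147] row [0.0019, -0.0013, 0.0928, -0.0008, 0.0017, -0.0011] mm 93 deg 0.1
```

View pics/c2.png

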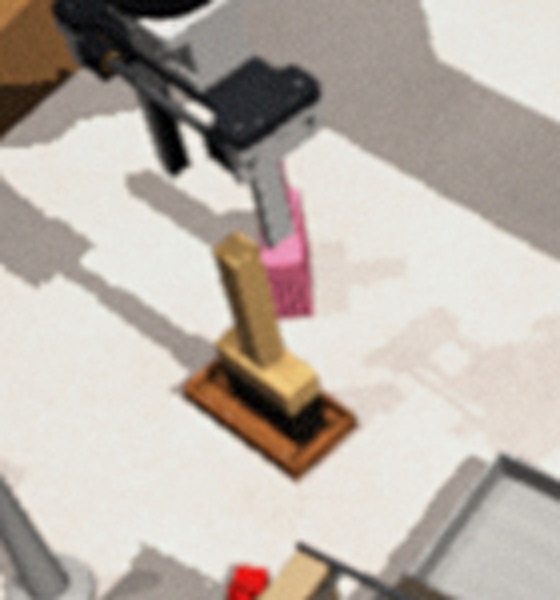

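The crop shows the open fingers at about (170,150) and (270,215), straddling the handle top at (237,243). The pink look-alike is clear behind it. I'll go down and grip.

carry_out --pt "0.0015 -0.001 0.03 0 0 0" --pt "0.0015 -0.001 0.06 0 0 0" --pt "0.0015 -0.001 0.092 0 0 0" --pt "0.0015 -0.001 0.092 0 0 0" --pt "0.0015 -0.001 0.092 0 0 0"

```text
time: 1.7
tool_pos: [0.4168, -0.3423, 0.1493]
ee_rot: [3.141, -0.0, -0.171]
wrist_force: [-0.5, 0.3, 0.8]
width: 0.0942
finger_force: 0.0
```

carry_out --pt "0 0 0 0 0 0" --pt "0 0 0 0 0 0" --pt "0 0 0 0 0 0" --pt "0 0 0 0 0 0" --pt "0 0 0 0 0 0" --jaw 0

```text
time: 2.2
tool_pos: [0.4173, -0.3417, 0.1489]
ee_rot: [3.141, -0.001, -0.17]
wrist_force: [0.1, -0.1, 0.6]
width: 0.0576
finger_force: 0.0
```

carry_out --pt "0 0 0 0 0 0" --pt "0 0 0 0 0 0" --pt "0 0 -0.03 0 0 0" --pt "0 0 -0.07 0 0 0" --pt "0 0 -0.11 0 0 0"

```text
time: 2.7
tool_pos: [0.4168, -0.3412, 0.259]
ee_rot: [-3.141, 0.002, -0.17]
wrist_force: [0.4, -0.0, 0.3]
width: 0.0174
finger_force: 0.0
```

Run:
```python
from h import *
o=get_obs();print(o['tool_pos'],o['ee_rot'],o['width'],o['finger_force'])
snap('top','t2');s=snap('scene','s2')
Y=cloud(s);p=o['tool_pos']
m=(abs(Y[...,0]-p[0])<.05)&(abs(Y[...,1]-p[1])<.07)&(Y[...,2]>.06)&(Y[...,2]<p[2]-.02);q=Y[m]
print(len(q),q.min(0),q.max(0))
m&=(abs(Y[...,2]-(p[2]-.141+.071))<.008);print(cv2.minAreaRect((Y[m][:,:2]*1000).astype(np.float32)))
yaw=HY
# via points: above hearth front at z, then tilt 45 entry
for x,z,t in((-.06,.12,0),(-.06,.06,.4),(-.03,.05,.8),(.165,.05,.8)): rows([tcp(hearth(x,-.106,z),t,yaw,.141)])
```

```text
[ 0.41677029 -0.34121315  0.25900723] [-3.14055244e+00  1.57193703e-03 -1.70169601e-01] 0.01737225906428567 0.0
567 [ 0.40070493 -0.3833769   0.06034395] [ 0.43903022 -0.29632308  0.20042683]
((415.989990234375, -342.83441162109375), (30.513731002807617, 27.191707611083984), 81.06536865234375)
[ 0.439 -0.077  0.306] row [-0.0254, -0.2655, -0.0424, 0.0087, -0.0097, -0.2151] mm 270 deg 12.3
[ 0.384 -0.08   0.235] row [-0.0798, -0.2543, 0.0282, 0.0516, 0.3887, -0.2104] mm 268 deg 25.5
[ 0.368 -0.08   0.193] row [-0.0961, -0.2512, 0.0697, 0.0942, 0.7871, -0.1999] mm 278 deg 46.8
[ 0.562 -0.072  0.193] row [0.0944, -0.2928, 0.0714, 0.0942, 0.7871, -0.1999] mm 316 deg 46.8
```

The fingers are slow: I lifted before they had closed, and the brush still stands where it was. I'll reopen and repeat with a longer wait.

carry_out --pt "0 0 0 0 0 0" --pt "0 0 0 0 0 0" --pt "0 0 0 0 0 0" --pt "0 0 0 0 0 0" --pt "0 0 0 0 0 0" --jaw 0.75

```text
time: 3.3
tool_pos: [0.4169, -0.3414, 0.2574]
ee_rot: [-3.14, 0.002, -0.17]
wrist_force: [0.0, 1.1, 0.4]
width: 0.0459
finger_force: 0.0
```

carry_out --pt "0 0 0 0 0 0" --pt "0 0 0.03 0 0 0" --pt "0 0 0.07 0 0 0" --pt "0 0 0.11 0 0 0" --pt "0 0 0.112 0 0 0"

```text
time: 3.8
tool_pos: [0.414, -0.3385, 0.1398]
ee_rot: [-3.134, 0.011, -0.17]
wrist_force: [-0.2, 1.3, 0.0]
width: 0.0701
finger_force: 0.0
```

carry_out --pt "0 0 0 0 0 0" --pt "0 0 0 0 0 0" --pt "0 0 0 0 0 0" --pt "0 0 0 0 0 0" --pt "0 0 0 0 0 0" --jaw 0

```text
time: 4.3
tool_pos: [0.4176, -0.3421, 0.1479]
ee_rot: [3.14, -0.002, -0.17]
wrist_force: [-0.3, -0.6, 0.3]
width: 0.0347
finger_force: 0.0
```

carry_out --pt "0 0 0 0 0 0" --pt "0 0 0 0 0 0" --pt "0 0 0 0 0 0" --pt "0 0 0 0 0 0" --pt "0 0 0 0 0 0"

```text
time: 4.8
tool_pos: [0.4173, -0.3419, 0.147]
ee_rot: [3.141, -0.001, -0.17]
wrist_force: [0.3, -0.6, 3.7]
width: 0.0249
finger_force: 29.9
```

carry_out --pt "0 0 -0.03 0 0 0" --pt "0 0 -0.07 0 0 0" --pt "0 0 -0.11 0 0 0" --pt "0 0 -0.13 0 0 0" --pt "0 0 -0.13 0 0 0"

```text
time: 5.3
tool_pos: [0.4182, -0.3424, 0.2798]
ee_rot: [3.138, -0.005, -0.17]
wrist_force: [-0.4, -0.1, -1.6]
width: 0.0247
finger_force: 30.0
```

Run:
```python
from h import *
o=get_obs();print(o['tool_pos'],o['ee_rot'],o['width'],o['finger_force'],o['joint_positions'])
yaw=HY
for x,z,t in((-.06,.10,.2),(-.08,.06,.4),(-.03,.05,.8),(.165,.05,.8)): rows([tcp(hearth(x,-.106,z),t,yaw,.141)])
```

```text
[ 0.41815562 -0.34242139  0.27982516] [ 3.13798996 -0.00531618 -0.17004277] 0.024737203046036046 29.956900477409363 [-7.91173844e-01  5.85132667e-02  1.25533263e+00  1.69252324e-04
  1.82132693e+00  9.49717317e-01]
[ 0.411 -0.078  0.283] row [-0.0521, -0.259, -0.0046, 0.0256, 0.1943, -0.2139] mm 264 deg 16.6
[ 0.364 -0.08   0.235] row [-0.0981, -0.2491, 0.0435, 0.0471, 0.3935, -0.2113] mm 271 deg 25.7
[ 0.368 -0.08   0.193] row [-0.0947, -0.2501, 0.0852, 0.0899, 0.7919, -0.2017] mm 281 deg 47.1
[ 0.562 -0.072  0.193] row [0.0958, -0.2917, 0.086, 0.0899, 0.7919, -0.2017] mm 319 deg 47.1
```

carry_out --pt "-0.012 -0.045 -0.01 0.005 0.04 -0.04" --pt "-0.025 -0.09 -0.01 0.01 0.08 -0.08" --pt "-0.037 -0.135 -0.01 0.015 0.12 -0.12" --pt "-0.047 -0.18 -0.01 0.02 0.16 -0.17" --pt "-0.05 -0.225 -0.01 0.025 0.195 -0.214"

```text
time: 5.8
tool_pos: [0.4044, -0.1094, 0.2835]
ee_rot: [-3.135, -0.194, 0.044]
wrist_force: [1.2, 0.3, -1.8]
width: 0.0255
finger_force: 30.0
```

Run:
```python
from h import *
o=get_obs();print(o['tool_pos'],o['ee_rot'],o['width'],o['finger_force'],o['joint_positions'])
yaw=HY
for x,z,t in((-.06,.08,.4),(-.03,.06,.6),(-.02,.05,.8),(.165,.05,.8)): rows([tcp(hearth(x,-.106,z),t,yaw,.141)])
```

```text
[ 0.40435812 -0.10936292  0.28345742] [-3.13518897 -0.19379158  0.04414328] 0.025486621948034312 29.99776303768158 [-0.48744557 -0.35385424  1.62023063  0.10433592  1.71009694  1.06164197]
[ 0.384 -0.08   0.255] row [-0.0244, -0.0305, 0.0245, -0.0061, 0.2062, -0.0015] mm 46 deg 11.8
[ 0.389 -0.079  0.221] row [-0.0256, -0.0303, 0.0584, -0.006, 0.4062, -0.0021] mm 71 deg 23.3
[ 0.378 -0.08   0.193] row [-0.0424, -0.0301, 0.0838, -0.0058, 0.6062, -0.0027] mm 99 deg 34.7
[ 0.562 -0.072  0.193] row [0.1392, -0.0301, 0.1194, -0.0058, 0.6062, -0.0027] mm 186 deg 34.7
```

carry_out --pt "-0.012 -0.015 0.012 -0.003 0.1 0" --pt "-0.024 -0.03 0.024 -0.006 0.21 -0.002" --pt "-0.026 -0.03 0.042 -0.006 0.32 -0.002" --pt "-0.03 -0.03 0.06 -0.006 0.45 -0.002" --pt "-0.042 -0.03 0.084 -0.006 0.6 -0.002"

```text
time: 6.3
tool_pos: [0.4109, -0.1024, 0.1903]
ee_rot: [-3.116, -0.765, 0.046]
wrist_force: [0.6, 0.8, -3.4]
width: 0.0244
finger_force: 30.0
```

carry_out --pt "0 0 0 0 0 0" --pt "0 0 0 0 0 0" --pt "0 0 0 0 0 0" --pt "0 0 0 0 0 0" --pt "0 0 0 0 0 0"

```text
time: 6.8
tool_pos: [0.4122, -0.1037, 0.1986]
ee_rot: [-3.129, -0.768, 0.056]
wrist_force: [0.2, -0.4, -2.0]
width: 0.025
finger_force: 30.0
```

Run:
```python
from h import *
o=get_obs();print(o['tool_pos'],o['ee_rot'],o['joint_positions'],o['wrist_force'])
s=snap('scene','s3');Y=cloud(s)
R=Ro.from_euler('xyz',o['ee_rot']).as_matrix();e=o['tool_pos']+.141*R[:,2]
print('end',e,'hearth',HR.T@(e-H0))
# cloud in brush frame: origin e, z=-toolz, x=toolx
B=(Y-e)@np.c_[R[:,0],-R[:,1],-R[:,2]]
for a,b in((.0,.04),(.045,.065),(.08,.13)):
    m=(B[...,2]>a)&(B[...,2]<b)&(abs(B[...,0])<.035)&(abs(B[...,1])<.06);q=B[m];print(a,len(q),np.percentile(q,[2,98],axis=0).round(3).tolist())
for x,z,t in((.05,.05,.8),(.1,.05,.8),(.165,.05,.8)): rows([tcp(hearth(x,-.106,z),t,HY,.141)])
cv2.imwrite('pics/s3c.png',cv2.resize(s['img'][90:310,150:390,::-1],(654,600),interpolation=cv2.INTER_CUBIC))
```

```text
[ 0.41221614 -0.10369747  0.19860959] [-3.12872081 -0.76766601  0.05618339] [-0.89843162 -0.75661032  2.18395801  0.64197286  1.28289811  0.56186909] [ 0.18393839 -0.38841053 -1.95173486]
end [ 0.50987017 -0.09638741  0.09716377] hearth [ 0.01030091 -0.12848086  0.05216377]
0.0 447 [[-0.007, -0.037, 0.001], [0.02, 0.043, 0.039]]
0.045 232 [[-0.009, -0.038, 0.045], [0.02, 0.044, 0.065]]
0.08 209 [[-0.011, -0.01, 0.081], [0.015, 0.014, 0.129]]
[ 0.447 -0.077  0.193] row [0.0234, -0.0245, 0.0292, -0.0212, 0.0331, 0.0068] mm 45 deg 2.3
[ 0.497 -0.074  0.193] row [0.0594, -0.0235, 0.0639, -0.0212, 0.0331, 0.0068] mm 90 deg 2.3
[ 0.562 -0.072  0.193] row [0.1062, -0.0223, 0.109, -0.0212, 0.0331, 0.0068] mm 154 deg 2.3
```

View pics/s3c.png

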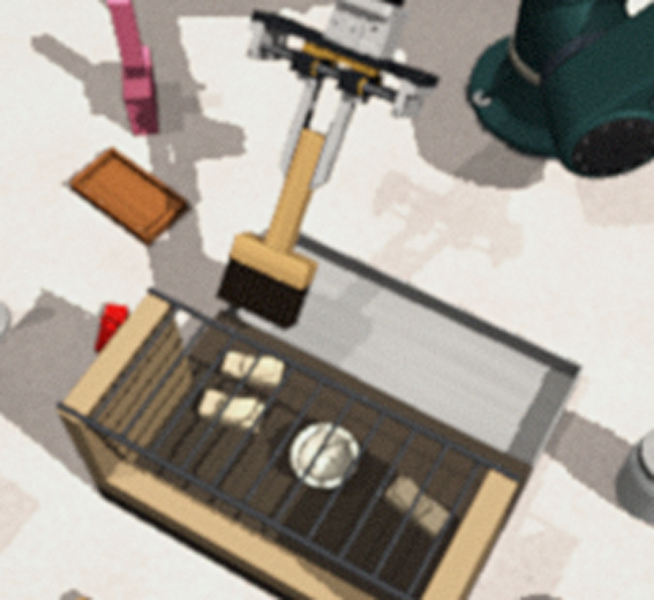

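The crop shows the brush held at about (265,280), clear of the bed. The rest is empty and the scraps are untouched. Joint 2 was at its lower limit here, and moving deeper relieves it.

carry_out --pt "0.012 -0.005 0.012 0 0 0" --pt "0.024 -0.01 0.024 0 0 0" --pt "0.036 -0.015 0.036 0 0 0" --pt "0.048 -0.018 0.048 0 0 0" --pt "0.048 -0.018 0.048 0 0 0"

```text
time: 7.35
tool_pos: [0.479, -0.0801, 0.1946]
ee_rot: [-3.122, -0.765, 0.053]
wrist_force: [0.0, -0.2, -1.7]
width: 0.0246
finger_force: 30.0
```

```bash
cat >> h.py <<'E'
def st():
    o=get_obs();R=Ro.from_euler('xyz',o['ee_rot']).as_matrix();e=o['tool_pos']+.141*R[:,2]
    print(round(float(o['time']),2),'tcp',o['tool_pos'].round(4),'rot',o['ee_rot'].round(3),'end hearth',(HR.T@(e-H0)).round(4),'low corner',(HR.T@(e-.017*R[:,0]-H0)).round(4),'F',o['wrist_force'].round(1),'q',o['joint_positions'].round(2))
E
python3 - <<'E'
from h import *
st()
for x,z,t in((.1,.05,.8),(.135,.05,.8),(.17,.05,.8)): rows([tcp(hearth(x,-.106,z),t,HY,.141)])
E
```

```text
7.35 tcp [ 0.479  -0.0801  0.1946] rot [-3.122 -0.765  0.053] end hearth [ 0.0778 -0.1072  0.0479] low corner [ 0.0655 -0.1073  0.0361] F [ 0.  -0.2 -1.7] q [-0.62 -0.6   2.12  0.54  1.06  0.76]
[ 0.497 -0.074  0.193] row [0.0126, -0.0044, 0.014, -0.0251, 0.0349, 0.005] mm 19 deg 2.5
[ 0.532 -0.073  0.193] row [0.0378, -0.0036, 0.0383, -0.0251, 0.0349, 0.005] mm 54 deg 2.5
[ 0.567 -0.071  0.193] row [0.0631, -0.0029, 0.0625, -0.0251, 0.0349, 0.005] mm 89 deg 2.5
```

carry_out --pt "0.015 -0.002 0.015 -0.01 0.01 0" --pt "0.03 -0.003 0.03 -0.02 0.02 0.005" --pt "0.045 -0.003 0.045 -0.025 0.035 0.005" --pt "0.063 -0.003 0.063 -0.025 0.035 0.005" --pt "0.063 -0.003 0.063 -0.025 0.035 0.005"

```text
time: 7.85
tool_pos: [0.5676, -0.0727, 0.192]
ee_rot: [-3.14, -0.799, 0.042]
wrist_force: [0.4, -0.4, -1.4]
width: 0.0249
finger_force: 30.0
```

Run:
```python
from h import *
st()
for x,z,t in((.17,.03,.8),(.168,.017,.66),): rows([tcp(hearth(x,-.106,z),t,HY,.141)])
```

```text
7.85 tcp [ 0.5676 -0.0727  0.192 ] rot [-3.14  -0.799  0.042] end hearth [ 0.1701 -0.1076  0.0486] low corner [ 0.1582 -0.1076  0.0364] F [ 0.4 -0.4 -1.4] q [-0.43 -0.39  2.02  0.46  0.82  0.9 ]
[ 0.567 -0.071  0.173] row [-0.0135, -0.0014, 0.0129, 0.0013, 0.0009, -0.0024] mm 19 deg 0.2
[ 0.58  -0.071  0.173] row [-0.0046, -0.0015, 0.0219, 0.0012, -0.1391, -0.0025] mm 22 deg 8.0
```

carry_out --pt "-0.008 -0.001 0.008 0 0 0" --pt "-0.014 -0.0015 0.013 0 0 0" --pt "-0.009 -0.0015 0.018 0 -0.07 0" --pt "-0.006 -0.0015 0.0235 0 -0.139 0" --pt "-0.006 -0.0015 0.0235 0 -0.139 0"

```text
time: 8.35
tool_pos: [0.5798, -0.0718, 0.172]
ee_rot: [3.141, -0.662, 0.041]
wrist_force: [0.6, 0.4, -0.6]
width: 0.0247
finger_force: 30.0
```

Run:
```python
from h import *
st()
s=snap('scene','s4');t=snap('top','t4')
a=np.hstack([cv2.resize(s['img'][150:310,170:370,::-1],(400,320),interpolation=cv2.INTER_CUBIC),cv2.resize(t['img'][95:255,170:370,::-1],(400,320),interpolation=cv2.INTER_CUBIC)]);cv2.imwrite('pics/c4.png',a)
for x,z,t in((.12,.015,.66),(.09,.0135,.5),(.05,.0125,.4),(.01,.0125,.4),(-.02,.0125,.4),(-.03,.0125,.4)): rows([tcp(hearth(x,-.106,z),t,HY,.141)])
```

```text
8.35 tcp [ 0.5798 -0.0718  0.172 ] rot [ 3.141 -0.662  0.041] end hearth [ 0.168  -0.1075  0.0158] low corner [ 0.1546 -0.1074  0.0053] F [ 0.6  0.4 -0.6] q [-0.37 -0.28  1.92  0.32  0.9   1.04]
[ 0.532 -0.073  0.171] row [-0.0356, -0.0003, -0.0293, 0.002, -0.0002, -0.0043] mm 46 deg 0.3
[ 0.521 -0.073  0.182] row [-0.0377, -0.0002, -0.0447, 0.0017, -0.1602, -0.0044] mm 58 deg 9.2
[ 0.494 -0.075  0.187] row [-0.0562, -0.0001, -0.0655, 0.0015, -0.2602, -0.0045] mm 86 deg 14.9
[ 0.454 -0.076  0.187] row [-0.0878, 0.0001, -0.09, 0.0015, -0.2602, -0.0045] mm 126 deg 14.9
[ 0.424 -0.078  0.187] row [-0.1115, 0.0002, -0.1084, 0.0015, -0.2602, -0.0045] mm 155 deg 14.9
[ 0.414 -0.078  0.187] row [-0.1194, 0.0002, -0.1145, 0.0015, -0.2602, -0.0045] mm 165 deg 14.9
```

View pics/c4.png

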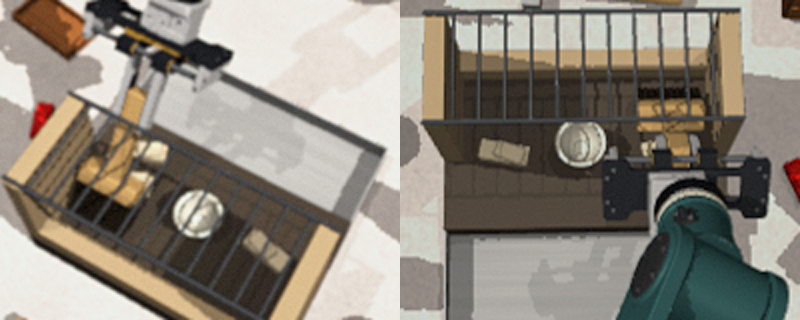

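The crop shows the brush head behind scrap_a under the grate, with the crucible and scrap_b untouched. Now I'll sweep forward.

carry_out --pt "-0.009 0 -0.0073 0 0 0" --pt "-0.018 0 -0.0147 0 0 0" --pt "-0.027 0 -0.022 0 0 0" --pt "-0.0356 0 -0.0293 0 0 -0.002" --pt "-0.0365 0 -0.037 0 -0.08 -0.004"

```text
time: 8.95
tool_pos: [0.5228, -0.073, 0.1736]
ee_rot: [-3.141, -0.574, 0.041]
wrist_force: [1.4, 1.4, -2.3]
width: 0.0248
finger_force: 30.0
```

Run:
```python
from h import *
st()
for x,z,t in((.09,.0135,.5),(.05,.0125,.4),(.03,.0125,.4),(.01,.0125,.4),(-.02,.0125,.4),(-.035,.0125,.4)): rows([tcp(hearth(x,-.106,z),t,HY,.141)])
```

```text
8.95 tcp [ 0.5228 -0.073   0.1736] rot [-3.141 -0.574  0.041] end hearth [ 0.1008 -0.1059  0.0102] low corner [ 0.0866 -0.1058  0.001 ] F [ 1.4  1.4 -2.3] q [-0.41 -0.37  1.94  0.27  1.05  1.05]
[ 0.521 -0.073  0.182] row [0.0031, 0.0003, -0.0082, 0.0012, -0.074, -0.0037] mm 9 deg 4.2
[ 0.494 -0.075  0.187] row [-0.0171, 0.0004, -0.0274, 0.001, -0.174, -0.0037] mm 32 deg 10.0
[ 0.474 -0.076  0.187] row [-0.0339, 0.0005, -0.0382, 0.001, -0.174, -0.0037] mm 51 deg 10.0
[ 0.454 -0.076  0.187] row [-0.0507, 0.0006, -0.0491, 0.001, -0.174, -0.0037] mm 71 deg 10.0
[ 0.424 -0.078  0.187] row [-0.0758, 0.0007, -0.0654, 0.001, -0.174, -0.0037] mm 100 deg 10.0
[ 0.409 -0.078  0.187] row [-0.0884, 0.0008, -0.0735, 0.001, -0.174, -0.0037] mm 115 deg 10.0
```

carry_out --pt "0.001 0 -0.011 0 -0.08 -0.003" --pt "-0.008 0 -0.02 0 -0.13 -0.003" --pt "-0.018 0 -0.0285 0 -0.174 -0.003" --pt "-0.032 0 -0.0375 0 -0.174 -0.003" --pt "-0.046 0 -0.0465 0 -0.174 -0.003"

```text
time: 9.45
tool_pos: [0.4629, -0.0763, 0.1921]
ee_rot: [3.138, -0.408, 0.048]
wrist_force: [0.5, -1.6, -1.9]
width: 0.0248
finger_force: 30.0
```

Run:
```python
from h import *
st()
for x,z,t in((.01,.0125,.4),(-.02,.0125,.4),(-.035,.0125,.4),(-.06,.0125,.4)): rows([tcp(hearth(x,-.106,z),t,HY,.141)])
```

```text
9.45 tcp [ 0.4629 -0.0763  0.1921] rot [ 3.138 -0.408  0.048] end hearth [ 0.0202 -0.1067  0.0177] low corner [ 0.0046 -0.1067  0.011 ] F [ 0.5 -1.6 -1.9] q [-0.42 -0.41  1.88  0.18  1.3   1.09]
[ 0.454 -0.076  0.187] row [-0.0103, -0.0003, 0.0007, 0.0029, -0.008, 0.0026] mm 10 deg 0.5
[ 0.424 -0.078  0.187] row [-0.0378, -0.0003, -0.0112, 0.0029, -0.008, 0.0026] mm 39 deg 0.5
[ 0.409 -0.078  0.187] row [-0.0516, -0.0004, -0.0171, 0.0029, -0.008, 0.0026] mm 54 deg 0.5
[ 0.384 -0.08   0.187] row [-0.0745, -0.0004, -0.027, 0.0029, -0.008, 0.0026] mm 79 deg 0.5
```

carry_out --pt "-0.012 0 -0.001 0 0 0" --pt "-0.025 0 -0.006 0 0 0" --pt "-0.038 0 -0.0115 0 0 0" --pt "-0.052 0 -0.0175 0 0 0" --pt "-0.065 0 -0.023 0 0 0"

```text
time: 9.95
tool_pos: [0.3934, -0.0793, 0.1862]
ee_rot: [3.138, -0.406, 0.047]
wrist_force: [0.4, -0.7, -1.4]
width: 0.0247
finger_force: 30.0
```

Run:
```python
from h import *
st()
s=snap('scene','s5')
cv2.imwrite('pics/c5.png',cv2.resize(s['img'][150:310,170:390,::-1],(660,480),interpolation=cv2.INTER_CUBIC))
```

```text
9.95 tcp [ 0.3934 -0.0793  0.1862] rot [ 3.138 -0.406  0.047] end hearth [-0.0495 -0.1066  0.0117] low corner [-0.0651 -0.1066  0.005 ] F [ 0.4 -0.7 -1.4] q [-0.53 -0.58  1.99  0.22  1.39  0.99]
```

View pics/c5.png

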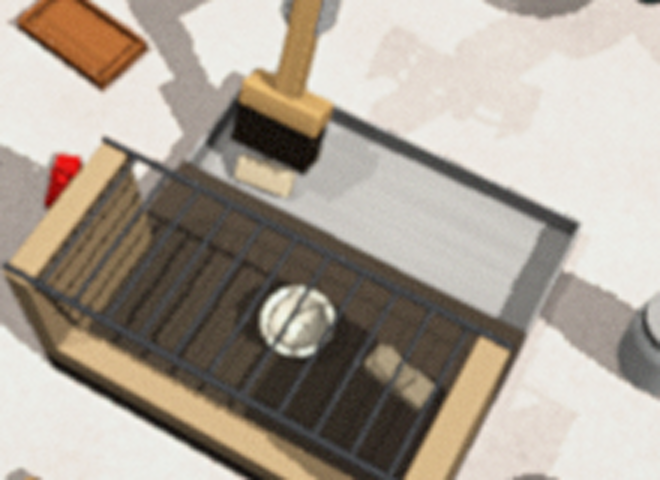

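The crop shows the right lane empty, one piece in the pan at (265,175) and the other hidden behind the brush head. scrap_b and the crucible are unmoved. Next is the left lane.

Run:
```python
from h import *
for x,y,z,t in((-.05,-.106,.06,.4),(-.03,-.05,.06,.4),(-.02,.0,.06,.4),(-.01,.05,.06,.45),(.0,.1,.06,.5),(.02,.105,.055,.6),(.05,.105,.052,.7)): rows([tcp(hearth(x,y,z),t,HY,.141)])
```

```text
[ 0.394 -0.079  0.235] row [0.0208, 0.0, -0.0442, 0.0033, -0.0051, 0.0017] mm 49 deg 0.4
[ 0.411 -0.022  0.235] row [0.0393, -0.056, -0.0365, 0.0033, -0.0051, 0.0017] mm 78 deg 0.4
[0.419 0.028 0.235] row [0.0486, -0.106, -0.0327, 0.0033, -0.0051, 0.0017] mm 121 deg 0.4
[0.42  0.078 0.232] row [0.0508, -0.156, -0.0288, 0.0033, 0.0449, 0.0018] mm 167 deg 2.6
[0.422 0.128 0.229] row [0.053, -0.206, -0.0246, 0.0032, 0.0949, 0.0019] mm 214 deg 5.4
[0.43  0.134 0.216] row [0.0555, -0.211, -0.0101, 0.0032, 0.1949, 0.002] mm 218 deg 11.2
[0.448 0.135 0.205] row [0.0682, -0.2111, 0.0079, 0.0031, 0.2949, 0.0022] mm 222 deg 16.9
```

carry_out --pt "0.021 0 -0.044 0 0 0" --pt "0.035 -0.045 -0.037 0 0 0" --pt "0.047 -0.092 -0.033 0 0 0" --pt "0.05 -0.14 -0.03 0 0.02 0" --pt "0.052 -0.188 -0.026 0 0.06 0"

```text
time: 10.5
tool_pos: [0.4239, 0.1118, 0.2311]
ee_rot: [3.14, -0.47, 0.045]
wrist_force: [0.7, -0.1, -2.0]
width: 0.025
finger_force: 30.0
```

Run:
```python
from h import *
st()
s=snap('scene','s5b')
Y=cloud(s)
# scrap in pan: points above pan floor
L=(Y-H0)@HR
m=(L[...,0]<-.005)&(L[...,0]>-.128)&(abs(L[...,1])<.18)&(L[...,2]>-.03)&(L[...,2]<.0)
v,u=np.where(m)
for lo,hi in((-.18,-.05),):
    k=m&(L[...,1]>-.17)&(L[...,1]<-.03);q=L[k];print(len(q),q.min(0),q.max(0),cv2.minAreaRect((q[:,:2]*1000).astype(np.float32)))
cv2.imwrite('pics/c5b.png',cv2.resize(s['img'][150:310,170:390,::-1],(660,480),interpolation=cv2.INTER_CUBIC))
for x,y,z,t in((.02,.104,.055,.6),(.05,.104,.052,.7),(.08,.104,.05,.8),(.12,.104,.05,.8),(.165,.104,.05,.8)): rows([tcp(hearth(x,y,z),t,HY,.141)])
```

```text
10.5 tcp [0.4239 0.1118 0.2311] rot [ 3.14  -0.47   0.045] end hearth [-0.0024  0.0831  0.0604] low corner [-0.0175  0.0831  0.0527] F [ 0.7 -0.1 -2. ] q [ 0.18 -0.54  1.9  -0.06  1.32  1.71]
321 [-0.12794386 -0.14183899 -0.02967676] [-0.03167916 -0.0371626  -0.00951478] ((-81.37666320800781, -87.72261810302734), (94.76092529296875, 105.49070739746094), 2.7621519565582275)
[0.43  0.133 0.216] row [0.0029, -0.0081, 0.0159, -0.0158, 0.1327, 0.014] mm 18 deg 7.7
[0.448 0.134 0.205] row [0.0145, -0.0076, 0.0347, -0.0165, 0.2327, 0.0132] mm 38 deg 13.4
[0.468 0.134 0.193] row [0.0269, -0.0072, 0.0539, -0.0172, 0.3327, 0.0124] mm 61 deg 19.1
[0.508 0.136 0.193] row [0.0626, -0.0064, 0.0719, -0.0172, 0.3327, 0.0124] mm 96 deg 19.1
[0.553 0.138 0.193] row [0.1027, -0.0055, 0.0922, -0.0172, 0.3327, 0.0124] mm 138 deg 19.1
```

View pics/c5b.png

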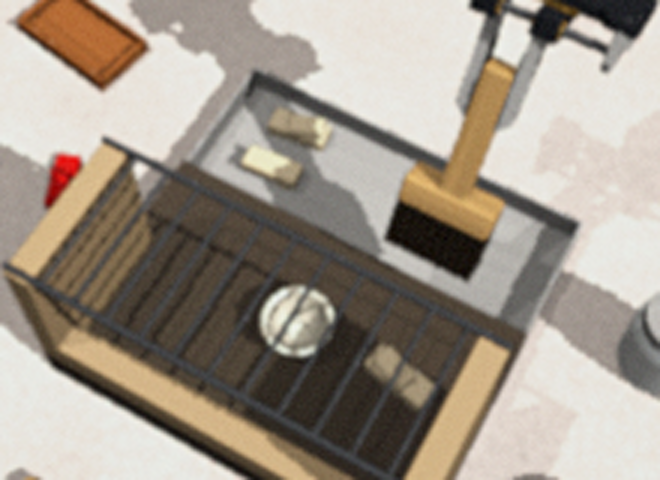

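Both pieces lie in the pan, at (300,127) and (270,165). I'm entering the left lane.

carry_out --pt "0.003 -0.008 0.016 -0.015 0.13 0.013" --pt "0.0145 -0.0076 0.0347 -0.0165 0.233 0.013" --pt "0.027 -0.007 0.054 -0.017 0.333 0.012" --pt "0.0626 -0.0064 0.072 -0.017 0.333 0.012" --pt "0.085 -0.006 0.083 -0.017 0.333 0.012"

```text
time: 11.05
tool_pos: [0.5346, 0.121, 0.1897]
ee_rot: [3.127, -0.794, 0.037]
wrist_force: [0.5, -0.3, -0.4]
width: 0.0249
finger_force: 30.0
```

Run:
```python
from h import *
st()
for x,y,z,t in((.165,.104,.05,.8),(.165,.104,.03,.8),(.16,.104,.015,.66)): rows([tcp(hearth(x,y,z),t,HY,.141)])
```

```text
11.05 tcp [0.5346 0.121  0.1897] rot [ 3.127 -0.794  0.037] end hearth [0.1454 0.0847 0.0459] low corner [0.1335 0.0848 0.0338] F [ 0.5 -0.3 -0.4] q [ 0.2  -0.44  2.06 -0.2   0.75  1.83]
[0.553 0.138 0.193] row [0.0157, -0.0168, 0.0108, 0.02, 0.0059, -0.0053] mm 25 deg 1.2
[0.553 0.138 0.173] row [0.0015, -0.017, 0.0248, 0.02, 0.0059, -0.0053] mm 30 deg 1.2
[0.563 0.139 0.171] row [0.0069, -0.0172, 0.033, 0.0196, -0.1341, -0.0067] mm 38 deg 7.8
```

carry_out --pt "0.0 -0.0085 0 0.01 0 0" --pt "0.008 -0.017 0.005 0.02 0.006 -0.005" --pt "0.0157 -0.017 0.0108 0.02 0.006 -0.005" --pt "0.0157 -0.017 0.0108 0.02 0.006 -0.005" --pt "0.0157 -0.017 0.0108 0.02 0.006 -0.005"

```text
time: 11.55
tool_pos: [0.5545, 0.1389, 0.1983]
ee_rot: [-3.141, -0.805, 0.044]
wrist_force: [-0.4, -0.6, -2.5]
width: 0.025
finger_force: 30.0
```

Run:
```python
from h import *
st()
for x,y,z,t in((.165,.106,.03,.8),(.16,.106,.016,.66)): rows([tcp(hearth(x,y,z),t,HY,.141)])
```

```text
11.55 tcp [0.5545 0.1389 0.1983] rot [-3.141 -0.805  0.044] end hearth [0.1671 0.1045 0.0556] low corner [0.1554 0.1045 0.0433] F [-0.4 -0.6 -2.5] q [ 0.23 -0.39  2.01 -0.2   0.73  1.84]
[0.553 0.14  0.173] row [-0.0192, -0.0015, 0.0162, 0.0003, -0.0051, -0.001] mm 25 deg 0.3
[0.563 0.141 0.172] row [-0.0131, -0.0015, 0.0238, 0.0002, -0.1451, -0.001] mm 27 deg 8.3
```

carry_out --pt "-0.01 -0.001 0.008 0 0 0" --pt "-0.019 -0.0015 0.016 0 0 0" --pt "-0.016 -0.0015 0.02 0 -0.07 0" --pt "-0.013 -0.0015 0.024 0 -0.145 0" --pt "-0.013 -0.0015 0.024 0 -0.145 0"

```text
time: 12.05
tool_pos: [0.5644, 0.1407, 0.1727]
ee_rot: [-3.141, -0.662, 0.043]
wrist_force: [-0.3, -0.5, -1.5]
width: 0.0249
finger_force: 30.0
```

Run:
```python
from h import *
st()
for x,z,t in((.145,.0155,.66),(.13,.0155,.66),(.11,.015,.6),(.09,.015,.53),(.07,.014,.46),(.05,.014,.4)): rows([tcp(hearth(x,.105,z),t,HY,.141)])
```

```text
12.05 tcp [0.5644 0.1407 0.1727] rot [-3.141 -0.662  0.043] end hearth [0.1621 0.1058 0.0165] low corner [0.1487 0.1059 0.0061] F [-0.3 -0.5 -1.5] q [ 0.21 -0.28  1.92 -0.13  0.85  1.79]
[0.548 0.139 0.172] row [-0.0139, 0.0009, -0.0097, 0.0004, -0.0018, -0.0018] mm 17 deg 0.1
[0.533 0.138 0.172] row [-0.0257, 0.0009, -0.0189, 0.0004, -0.0018, -0.0018] mm 32 deg 0.1
[0.519 0.138 0.176] row [-0.0333, 0.001, -0.0306, 0.0004, -0.0618, -0.0018] mm 45 deg 3.5
[0.508 0.137 0.182] row [-0.0393, 0.001, -0.0419, 0.0003, -0.1318, -0.0018] mm 57 deg 7.6
[0.496 0.137 0.185] row [-0.0459, 0.001, -0.0518, 0.0002, -0.2018, -0.0018] mm 69 deg 11.6
[0.484 0.136 0.189] row [-0.0535, 0.001, -0.0621, 0.0002, -0.2618, -0.0018] mm 82 deg 15.0
```

carry_out --pt "-0.012 0.001 -0.008 0 0 -0.001" --pt "-0.022 0.001 -0.016 0 0 -0.002" --pt "-0.03 0.001 -0.026 0 -0.04 -0.002" --pt "-0.035 0.001 -0.034 0 -0.083 -0.002" --pt "-0.0395 0.001 -0.042 0 -0.132 -0.002"

```text
time: 12.55
tool_pos: [0.5045, 0.137, 0.1798]
ee_rot: [3.14, -0.527, 0.046]
wrist_force: [0.6, 0.4, -1.7]
width: 0.0252
finger_force: 30.0
```

Run:
```python
from h import *
st()
for x,z,t in((.07,.014,.46),(.05,.014,.4),(.03,.013,.4),(.015,.013,.4),(.0,.013,.4),(-.03,.013,.4),(-.05,.013,.4)): rows([tcp(hearth(x,.105,z),t,HY,.141)])
```

```text
12.55 tcp [0.5045 0.137  0.1798] rot [ 3.14  -0.527  0.046] end hearth [0.0864 0.1049 0.0129] low corner [0.0717 0.1049 0.0044] F [ 0.6  0.4 -1.7] q [ 0.21 -0.35  1.9  -0.1   1.07  1.76]
[0.496 0.137 0.185] row [-0.0042, -0.0, -0.0088, 0.0006, -0.067, 0.0011] mm 10 deg 3.8
[0.484 0.136 0.189] row [-0.013, -0.0, -0.0181, 0.0006, -0.127, 0.0011] mm 22 deg 7.3
[0.464 0.135 0.188] row [-0.0308, -0.0001, -0.0273, 0.0006, -0.127, 0.0011] mm 41 deg 7.3
[0.449 0.135 0.188] row [-0.0438, -0.0001, -0.0348, 0.0006, -0.127, 0.0011] mm 56 deg 7.3
[0.434 0.134 0.188] row [-0.0567, -0.0001, -0.0424, 0.0006, -0.127, 0.0011] mm 71 deg 7.3
[0.404 0.133 0.188] row [-0.0827, -0.0001, -0.0574, 0.0006, -0.127, 0.0011] mm 101 deg 7.3
[0.384 0.132 0.188] row [-0.1, -0.0001, -0.0675, 0.0006, -0.127, 0.0011] mm 121 deg 7.3
```

carry_out --pt "-0.004 0 -0.009 0 -0.067 0" --pt "-0.013 0 -0.018 0 -0.127 0" --pt "-0.026 0 -0.0245 0 -0.127 0" --pt "-0.039 0 -0.032 0 -0.127 0" --pt "-0.052 0 -0.0395 0 -0.127 0"

```text
time: 13.05
tool_pos: [0.4404, 0.1339, 0.188]
ee_rot: [3.14, -0.402, 0.045]
wrist_force: [0.7, 0.6, -1.0]
width: 0.0249
finger_force: 30.0
```

carry_out --pt "-0.012 0 -0.005 0 0 0" --pt "-0.025 0 -0.0105 0 0 0" --pt "-0.038 0 -0.016 0 0 0" --pt "-0.046 0 -0.02 0 0 0" --pt "-0.046 0 -0.02 0 0 0"

```text
time: 13.55
tool_pos: [0.3902, 0.1319, 0.1887]
ee_rot: [3.141, -0.402, 0.046]
wrist_force: [-0.1, 0.5, -0.9]
width: 0.0252
finger_force: 30.0
```

Run:
```python
from h import *
st()
for x,y,z,t in((-.045,.105,.05,.4),(-.045,.105,.09,.4)): rows([tcp(hearth(x,y,z),t,HY,.141)])
```

```text
13.55 tcp [0.3902 0.1319 0.1887] rot [ 3.141 -0.402  0.046] end hearth [-0.0438  0.1049  0.014 ] low corner [-0.0594  0.1049  0.0073] F [-0.1  0.5 -0.9] q [ 0.26 -0.54  1.97 -0.09  1.33  1.79]
[0.389 0.132 0.225] row [0.0133, -0.0, -0.0336, 0.0002, -0.0022, 0.0013] mm 36 deg 0.1
[0.389 0.132 0.265] row [0.0289, 0.0, -0.0704, 0.0002, -0.0022, 0.0013] mm 76 deg 0.1
```

Lift clear and check that scrap_b is in the pan.

carry_out --pt "0.013 0 -0.034 0 0 0" --pt "0.03 0 -0.072 0 0 0" --pt "0.03 0 -0.072 0 0 0" --pt "0.03 0.04 -0.072 0 0 0" --pt "0.03 0.08 -0.072 0 0 0"

```text
time: 14.05
tool_pos: [0.3944, 0.0528, 0.2669]
ee_rot: [3.14, -0.402, 0.052]
wrist_force: [-0.1, 0.2, -1.4]
width: 0.0249
finger_force: 30.0
```

Run:
```python
from h import *
st()
s=snap('scene','s6')
cv2.imwrite('pics/c6.png',cv2.resize(s['img'][90:320,130:430,::-1],(780,598),interpolation=cv2.INTER_CUBIC))
# rest measurement from unobstructed s6
Y=cloud(s)
m=(Y[...,0]>.36)&(Y[...,0]<.48)&(Y[...,1]>-.43)&(Y[...,1]<-.26)
for z in((.013,.03),(.004,.03)):
    q=Y[m&(Y[...,2]>z[0])&(Y[...,2]<z[1])];print(len(q),cv2.minAreaRect((q[:,:2]*1000).astype(np.float32)),np.percentile(q[:,2],[10,50,90]))
```

```text
14.05 tcp [0.3944 0.0528 0.2669] rot [ 3.14  -0.402  0.052] end hearth [-0.0432  0.0259  0.0922] low corner [-0.0588  0.0258  0.0855] F [-0.1  0.2 -1.4] q [-0.04 -0.59  1.84  0.04  1.5   1.48]
230 ((419.5366516113281, -347.5323486328125), (133.45220947265625, 73.4561996459961), 82.35022735595703) [0.01408004 0.01708306 0.02072943]
588 ((430.4460144042969, -349.1133728027344), (132.93162536621094, 97.19681549072266), 83.24625396728516) [0.00444671 0.00889192 0.01870037]
```

View pics/c6.png

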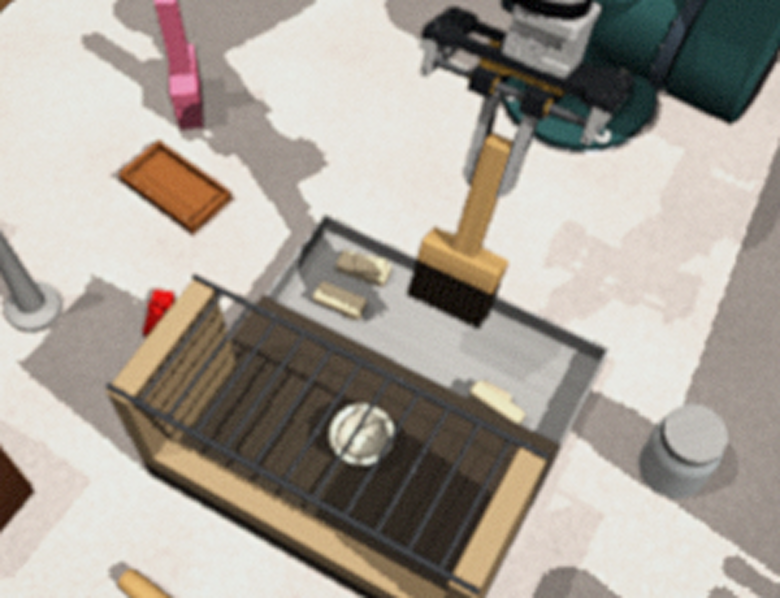

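All three pieces are in the pan, at (362,267), (340,300) and (497,402). The crucible still stands at (362,433) and the rest is clear at (175,187). Now I'll carry the brush back.

Run:
```python
from h import *
Y=cloud(load('s6'));L=(Y-H0)@HR
k=(L[...,0]<.03)&(L[...,0]>-.06)&(L[...,1]>.09)&(L[...,1]<.17)&(L[...,2]>-.03)&(L[...,2]<.03)
for a,b in((-.03,-.012),(-.012,-.003),(-.003,.03)):
    q=L[k&(L[...,2]>a)&(L[...,2]<b)];print(a,b,len(q),len(q) and np.percentile(q,[2,98],axis=0).round(3).tolist())
st()
b=(.418,-.345)
for p,t,y in(((.415,-.1,.30),.2,0),((.418,-.2,.29),.0,-.07),((*b,.27),0,-.135)): rows([tcp(p,t,y)])
```

```text
-0.03 -0.012 128 [[-0.032, 0.091, -0.025], [-0.006, 0.137, -0.013]]
-0.012 -0.003 57 [[0.002, 0.092, -0.007], [0.028, 0.166, -0.003]]
-0.003 0.03 124 [[0.003, 0.092, -0.003], [0.029, 0.168, 0.002]]
14.1 tcp [0.395  0.043  0.2666] rot [ 3.133 -0.401  0.037] end hearth [-0.0431  0.0143  0.0918] low corner [-0.0588  0.0144  0.0851] F [-0.1 -3.1 -2.6] q [-0.06 -0.59  1.84  0.03  1.5   1.48]
[ 0.415 -0.1    0.3  ] row [0.0265, 0.1439, -0.0238, -0.0024, -0.2012, 0.0348] mm 148 deg 11.7
[ 0.418 -0.2    0.29 ] row [0.022, 0.2439, -0.014, -0.013, -0.4011, 0.1041] mm 245 deg 23.8
[ 0.418 -0.345  0.27 ] row [0.0092, 0.3886, 0.0035, -0.026, -0.4008, 0.1682] mm 389 deg 24.9
```

carry_out --pt "0.01 0.045 -0.012 0 -0.1 0.01" --pt "0.018 0.09 -0.02 0 -0.15 0.02" --pt "0.025 0.138 -0.023 -0.002 -0.2 0.03" --pt "0.024 0.186 -0.02 -0.006 -0.3 0.06" --pt "0.022 0.234 -0.014 -0.013 -0.4 0.1"

```text
time: 14.6
tool_pos: [0.4202, -0.1841, 0.2896]
ee_rot: [-3.137, -0.0, -0.058]
wrist_force: [1.6, 0.5, -0.5]
width: 0.0246
finger_force: 30.0
```

Run:
```python
from h import *
st();b=(.418,-.345)
rows([tcp((*b,.27),0,-.135)])
```

```text
14.6 tcp [ 0.4202 -0.1841  0.2896] rot [-3.137 -0.    -0.058] end hearth [-0.0831 -0.2115  0.1036] low corner [-0.1001 -0.2098  0.1036] F [ 1.6  0.5 -0.5] q [-0.54 -0.12  1.41  0.    1.85  1.09]
[ 0.418 -0.345  0.27 ] row [0.0071, 0.1608, 0.0189, -0.0043, -0.0001, 0.077] mm 162 deg 4.4
```

carry_out --pt "0.002 0.045 0.005 -0.002 0 0.02" --pt "0.004 0.09 0.01 -0.004 0 0.04" --pt "0.006 0.13 0.015 -0.004 0 0.077" --pt "0.007 0.16 0.02 -0.004 0 0.077" --pt "0.007 0.16 0.02 -0.004 0 0.077"

```text
time: 15.1
tool_pos: [0.4173, -0.3448, 0.2642]
ee_rot: [-3.139, 0.004, -0.137]
wrist_force: [0.1, 0.2, -2.7]
width: 0.0247
finger_force: 30.0
```

carry_out --pt "0 0 0 0 0 0" --pt "0 0 0.03 0 0 0" --pt "0 0 0.06 0 0 0" --pt "0 0 0.08 0 0 0" --pt "0 0 0.08 0 0 0"

```text
time: 15.6
tool_pos: [0.4171, -0.3381, 0.1845]
ee_rot: [-3.135, 0.005, -0.13]
wrist_force: [0.0, 0.5, -1.8]
width: 0.0247
finger_force: 30.0
```

Run:
```python
from h import *
s=snap('scene','s7');st();b=(.418,-.345)
o=get_obs();R=Ro.from_euler('xyz',o['ee_rot']).as_matrix();e=o['tool_pos']+.141*R[:,2]
B=(cloud(s)-e)@np.c_[R[:,0],-R[:,1],-R[:,2]]
for z0,z1 in((.01,.04),(.045,.065),(.066,.078),(.08,.13)):
    m=(B[...,2]>z0)&(B[...,2]<z1)&(abs(B[...,0])<.035)&(abs(B[...,1])<.06);q=B[m];print(z0,len(q),np.percentile(q,[2,98],axis=0).round(3).tolist())
rows([tcp((*b,.1475),0,-.135)])
```

```text
15.65 tcp [ 0.4179 -0.3391  0.1869] rot [-3.137e+00  2.000e-03 -1.300e-01] end hearth [-0.0926 -0.3662  0.0009] low corner [-0.1094 -0.3632  0.0009] F [-1.1 -0.3 -1.8] q [-0.79  0.07  1.43  0.    1.65  0.91]
0.01 149 [[-0.008, -0.036, 0.011], [0.023, 0.046, 0.04]]
0.045 112 [[-0.012, -0.036, 0.046], [0.021, 0.046, 0.065]]
0.066 168 [[-0.012, -0.037, 0.066], [0.019, 0.045, 0.077]]
0.08 134 [[-0.011, -0.01, 0.082], [0.013, 0.015, 0.129]]
[ 0.418 -0.345  0.148] row [0.0009, 0.006, 0.0394, -0.0042, 0.0018, 0.0053] mm 40 deg 0.4
```

carry_out --pt "0 0.005 0 0 0 0" --pt "0 0.01 0.01 -0.004 0.001 0" --pt "0 0.01 0.025 -0.004 0.001 0" --pt "0 0.01 0.037 -0.004 0.001 0" --pt "0 0.01 0.037 -0.004 0.001 0"

```text
time: 16.15
tool_pos: [0.4158, -0.3497, 0.1481]
ee_rot: [-3.14, 0.002, -0.131]
wrist_force: [1.0, -0.5, -1.3]
width: 0.0249
finger_force: 30.0
```

carry_out --pt "0 0 0 0 0 0" --pt "0 0 0.001 0 0 0" --pt "0 0 0.002 0 0 0" --pt "0 0 0.002 0 0 0" --pt "0 0 0.002 0 0 0"

```text
time: 16.65
tool_pos: [0.4169, -0.3507, 0.1492]
ee_rot: [3.14, -0.002, -0.131]
wrist_force: [0.3, 0.0, -0.8]
width: 0.0248
finger_force: 30.0
```

carry_out --pt "0 0 0.001 0 0 0" --pt "0 0 0.002 0 0 0" --pt "0 0 0.0025 0 0 0" --pt "0 0 0.0025 0 0 0" --pt "0 0 0.0025 0 0 0"

```text
time: 17.15
tool_pos: [0.4169, -0.3507, 0.1472]
ee_rot: [3.14, -0.002, -0.131]
wrist_force: [-0.5, 0.5, 2.5]
width: 0.0249
finger_force: 30.0
```

Contact with the tray floor: the force has turned positive. I'll release and retreat straight up.

carry_out --pt "0 0 0 0 0 0" --pt "0 0 0 0 0 0" --pt "0 0 0 0 0 0" --pt "0 0 0 0 0 0" --pt "0 0 0 0 0 0" --jaw 0.8

```text
time: 17.65
tool_pos: [0.4168, -0.3506, 0.1463]
ee_rot: [3.14, -0.001, -0.131]
wrist_force: [-0.3, 0.1, 0.0]
width: 0.0619
finger_force: 0.0
```

carry_out --pt "0 0 0 0 0 0" --pt "0 0 0 0 0 0" --pt "0 0 0 0 0 0" --pt "0 0 0 0 0 0" --pt "0 0 0 0 0 0"

```text
time: 18.15
tool_pos: [0.4168, -0.3506, 0.1465]
ee_rot: [3.14, -0.001, -0.131]
wrist_force: [-0.4, -0.7, 0.2]
width: 0.0751
finger_force: 0.0
```

carry_out --pt "0 0 -0.02 0 0 0" --pt "0 0 -0.05 0 0 0" --pt "0 0 -0.09 0 0 0" --pt "0 0 -0.12 0 0 0" --pt "0 0 -0.12 0 0 0"

```text
time: 18.65
tool_pos: [0.4182, -0.352, 0.2725]
ee_rot: [3.133, -0.01, -0.131]
wrist_force: [0.2, 0.1, 0.7]
width: 0.0752
finger_force: 0.0
```

carry_out --pt "-0.03 0 0 0 0 0" --pt "-0.06 0 0 0 0 0" --pt "-0.09 0 0 0 0 0" --pt "-0.12 0 0 0 0 0" --pt "-0.12 0 0 0 0 0"

```text
time: 19.15
tool_pos: [0.2953, -0.3342, 0.2656]
ee_rot: [3.14, 0.0, -0.134]
wrist_force: [-0.6, -0.0, 0.1]
width: 0.0751
finger_force: 0.0
```

Run:
```python
from h import *
s=snap('scene','s8');t=snap('top','t8');st()
Y=cloud(s)
m=(Y[...,0]>.37)&(Y[...,0]<.47)&(Y[...,1]>-.42)&(Y[...,1]<-.27)
for z in((.068,.088),(.185,.21)):
    q=Y[m&(Y[...,2]>z[0])&(Y[...,2]<z[1])];print(z,len(q),cv2.minAreaRect((q[:,:2]*1000).astype(np.float32)))
a=np.hstack([cv2.resize(s['img'][70:320,100:430,::-1],(400,303)),cv2.resize(t['img'][80:330,80:480,::-1],(400,250))if 0 else cv2.resize(t['img'][60:330,124:480,::-1],(400,303))]);cv2.imwrite('pics/c8.png',cv2.resize(a,(800,606))[:600] if 0 else a)
```

```text
19.25 tcp [ 0.2975 -0.3346  0.2656] rot [ 3.141e+00 -1.000e-03 -1.320e-01] end hearth [-0.2124 -0.3571  0.0796] low corner [-0.2291 -0.3541  0.0796] F [0.1 0.4 0.3] q [-0.97 -0.15  1.48  0.    1.81  0.73]
(0.068, 0.088) 193 ((424.8271484375, -348.2579345703125), (86.50447082519531, 34.686580657958984), 80.12814331054688)
(0.185, 0.21) 98 ((424.8657531738281, -351.2789611816406), (28.550399780273438, 26.64655303955078), 80.33771514892578)
```

View pics/c8.png

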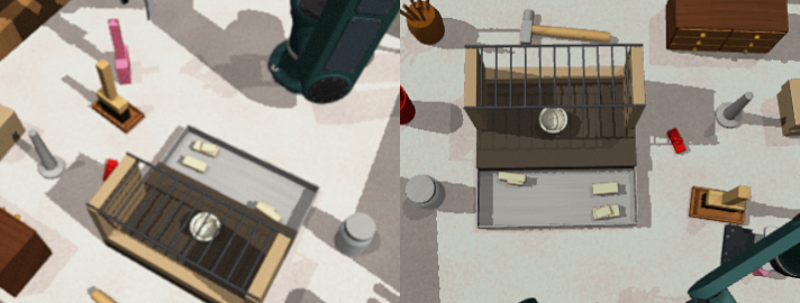

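The final views show the brush upright in its rest, all three pieces in the pan, and the crucible and bystanders in place. One quick height check, then I hand in.

Run:
```python
from h import *
Y=cloud(load('s8'));m=(abs(Y[...,0]-.425)<.012)&(abs(Y[...,1]+.351)<.012)&(Y[...,2]>.17)
z=np.percentile(Y[m][:,2],[50,90]);print(z)
if z[0]<.204: print(close_job())
```

```text
[0.19611223 0.19877717]
the job is handed in; nothing more can be done
None
```

I handed the job in at about 19 s: all three firebrick pieces are in the pan, the crucible and bystanders look undisturbed, and the brush stands upright in its rest, released.

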